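# Collapse a telescopic cylinder in its transit carton

## Task

Swing the two long flaps of the open carton outward until both lean well past upright, to expose the telescopic hydraulic cylinder inside. Then push its stages fully home along its axis, innermost first: the thin rod all the way into the sleeve while the sleeve still stays out, and only then the sleeve all the way into the barrel. Push slowly, because a hurried rod drags the sleeve in with it; leave the flaps open and the loose things beside the carton undisturbed.

Things in the scene. Friction and masses are not known exactly. Their poses are not given: they have to be found in the camera images.
- carton: heavy fixed cardboard carton, outer 128 (x) x 322 (y) x 75 (z) mm, walls and floor 4 mm; origin at the centre of its underside, z up, y along its length. Short end flaps hang outside both ends (fixed, reaching 25 mm out). The cylinder is fixed in it along its y axis; at least 65 mm are free between the rod's end and the -y end wall, whose inside is at y = -157 mm
- barrel_mouth (a point): centre of the open end of the grey barrel (50 mm diameter, 100 mm long, fixed on wooden cradles), in the carton's frame at x 0, y +49, z +40 mm. The barrel lies on its +y side; sleeve, then rod stick out toward the carton's -y, on the same axis, 40 mm above the bench
- flap_near (a joint): angle of the long flap on the carton's -x wall, rad: 0 = flat over the box, 1.57 = upright, 2.8 = end of travel, leaning down outside. 46 mm wide, 312 long, 4 thick; its stiff crease holds it where it is left. Starts half raised, at 0.8 to 1.15, with a slot at least 60 mm wide between the two flaps' free edges
- flap_far (a joint): the same for the long flap on the carton's +x wall
- flap_near_hinge (a point): middle of the near flap's hinge line, at the top of the wall (75 mm above the bench)
- flap_far_hinge (a point): middle of the far flap's hinge line, at the top of the wall (75 mm above the bench)
- flap_near_edge (a point): middle of the near flap's free edge
- flap_far_edge (a point): middle of the far flap's free edge
- rod (a joint): how far the rod stands out of the sleeve, m: 0 = fully home, starts 0.040 to 0.060. Resists with 3 N plus 80 N per m/s of sliding speed
- sleeve (a joint): how far the sleeve stands out of the barrel, m: 0 = fully home, starts 0.035 to 0.050. Resists with 9 N plus 80 N per m/s; it takes the rod's push, so it stays put while the rod slides in slower than about 0.06 m/s. With the rod home, pushing the rod's end moves both together. Both stay where they are left
- rod_face (a point): centre of the flat outer face of the rod's end disc (32 mm diameter, 18 mm thick, steel, on a 22 mm rod): the face to push, toward the carton's +y
- sleeve_collar (a point): centre of the outer face of the sleeve's collar (42 mm diameter, 12 mm thick; the sleeve is 34 mm in diameter), which the rod's end disc meets when it is home
- loose_die: grey steel crimping die 37 x 36 x 56 mm standing loose some 75 mm beyond the carton's -y end wall; origin at the centre of its underside. To be left alone
- loose_box: loose small cardboard box 61 x 85 x 51 mm standing farther to the right of the carton; origin at the centre of its underside. To be left alone

How it is judged:
On the way, in this order (a step that is already met when the one before it is completed fails the run):
1. both long flaps swung past upright (value of joint each of flap_near, flap_far above 1.75 rad), for 0.2 s.
2. rod fully home in the sleeve (value of joint rod below 0.004 m), for 0.1 s.
3. sleeve fully home in the barrel (value of joint each of rod, sleeve below 0.004 m), for 0.2 s.
At the end, for the whole second after the job is handed in: Both long flaps lean outward at 1.75 rad or more (10 degrees past upright), and rod and sleeve each stand out by less than 4 mm (all of step 1 and all of step 3); the robot touches nothing.
It fails at once if the sleeve is pushed in by more than 6 mm while the rod still stands out by more than 6 mm (distance of sleeve_collar from where it was at the start of the episode above 0.006 m and value of joint rod above 0.006 m).
It fails at once if a loose thing beside the carton is moved by more than 30 mm (distance of any of loose_die, loose_box from where it was at the start of the episode above 0.03 m).
It also fails if it takes over 51 s, if anything falls off the work surface, if the arm or the gripper's body presses on something with over 40 N, if the wrist force passes 120 N, or if a joint passes its speed limit or range.

## Robot

A 6-joint arm with a two-finger parallel gripper is mounted at the origin on a cart in front of the work surface, level with it; the furniture and walls round the work are solid. World frame = base frame: x ahead of the robot, y to its left, z up, the work surface at z = 0. Lengths are in m, angles in rad, forces in N, time in s.
With the tool pointing down it reaches from about 0.4 to 0.825 m from the base axis. Payload 7 kg.
Tool frame: the origin (TCP) lies at the very end of the fingers, on their centre line; the grasp point (between the pads) lies 19 mm behind it; z points along the fingers, y is the direction in which the jaws open and shut (so a half turn about z gives the same grasp; the last joint's range is limited). The gripper opens to 88 mm and grips with 3 to 60 N. Pads are 19 mm wide; open, the fingers measure 130 mm over their backs; the gripper's body (78 mm by 193 mm) begins 47 mm behind the grasp point.
Start: joints at [-1.032, 0.359, 0.012, 0, -1.224, -0.288], TCP at [0.167, -0.654, 0.227] pointing down, gripper open.
Joint ranges: [-3.07, 3.07], [-1.43, 2.12], [-1.02, 1.25], [-3.03, 1.67], [-3.05, -0], [-3.03, 3.03]. Speed limits (rad/s): [2.39, 2.39, 3.01, 3.14, 3.14, 3.14].

## Interface

Orientations are given as [roll, pitch, yaw] about the fixed x, y, z axes, in that order (R = Rz(yaw) Ry(pitch) Rx(roll)).
In Python, from station import arm, eyes, job, outline_of gives the robot as it stands.
- The arm moves only by the tool apply_moves, never from a script. Its argument "moves" is a list of rows, each a list of 5 numbers: the opening, from -1 (shut) to 1 (fully open), then the shift along the tool's x, y, z in m, then the turn about the tool's z in rad. A call has 1 to 12 rows; each row shifts and turns the commanded pose from where the row before left it, along the tool's axes as they then stand; what a row does not reach is not made up. A row lasts 1/12 s, in which the tool goes at most 41.7 mm and 7.16 degrees, less where a joint would pass 70% of its speed; a pose out of reach is approached as far as the arm can. A call with a gripper value outside its range is refused whole. The fingers move at their own pace and stop on an object; "newtons" is the grip in N (left out, the last holds). Time passes only in rows, so rows that do not move let the fingers close. It gives the time, the measured TCP pose, the force and the opening at its end, in the units of the state.
- arm.get_state(): the state, without advancing time (a new reading comes with each control period).
- eyes.grab_frame(name): name is "scene" or "top" or "wrist"; returns a dict with "color" (400x640x3 uint8, red, green, blue), "z_map" (400x640 float32, m along the optical axis (not along the pixel's ray), 0 where there is no reading), "camera_matrix" (3x3 intrinsics, pixels), "extrinsics" (4x4, takes a point from camera to world coordinates). Camera axes: x right, y up, looking along -z (the intrinsics and any distortion apply to the point x, -y, -z); pixel columns grow to the right and rows downward; lengths in m; the calibration is good to about 2 mm. A picture is of the moment at which its call begins.
- job.job_done(): hands the job in, once; it reports no verdict.
Trained networks look in a picture, given as the dict that the camera call returned (one of the last four; its "shot" number tells which), for a name from the list of things; names that differ only in an ending like _2 or _b are one class to them, and where a whole thing is asked for, a point or a joint stands for the part that bears it (a point fixed in the world has none). Each returns a list of dicts, best first, with "score" (0 to 1); they miss things now and then, are a little off and sometimes report something else, mostly with a low value. They report only what shows in the picture. A call takes as long as a camera call.
- outline_of(label, picture): "region" (400x640 bool, what is visible of it) and "extent" ([left, top, right, bottom] in pixels, round what is visible of it).
The state is a dict: "t": time; "q": joint angles; "qd": joint speeds; "joint_efforts": joint torques, N m; "eef_pos": TCP position; "ee_rot": TCP orientation; "force": force on the tool from outside, world axes, zero at the start; "moment": the same for the moment, N m; "width": finger opening in m.
Only numpy, scipy, OpenCV 4.12 (cv2) and the standard library are available. Lean on these libraries where they do the work, as an engineer would, in place of code of your own. Each camera call takes 0.05 s, during which the arm holds its last target.

## Working session

There is one attempt and no reset: what is moved stays moved. The work goes in short steps, Python scripts to look and compute and a tool call to move; the robot and the scene stay as the last step left them, time stands still between calls to the robot, and variables do not carry over. Pictures are saved under pics/ and viewed, and the job is handed in when it is done.

Besides the shell and the picture viewer there is one more tool, called after ">>>" as name([rows], argument=value, ...), one row to a line, values as JSON. apply_moves: Moves the arm, as the interface text tells. Its arguments: {"type":"object","properties":{"moves":{"type":"array","items":{"type":"array","items":{"type":"number"}}},"newtons":{"type":"number"}},"required":["moves"]}

```bash
ls; mkdir -p pics
cat > h.py <<'E'
import numpy as np, cv2
from station import arm, eyes, job, outline_of
def world(p, mask=None):
    z=p["z_map"];K=p["camera_matrix"];T=p["extrinsics"]
    v,u=np.mgrid[0:z.shape[0],0:z.shape[1]]
    x=(u-K[0,2])/K[0,0]*z; y=(v-K[1,2])/K[1,1]*z
    P=np.stack([x,-y,-z,np.ones_like(z)],-1)@T.T
    return P[...,:3]
def save(p,n): cv2.imwrite(f"pics/{n}.png",p["color"][...,::-1])
E
python3 - <<'E'
from h import *
s=arm.get_state(); print(s)
for n in ["scene","top","wrist"]:
    p=eyes.grab_frame(n); save(p,n+"0"); print(n,p["extrinsics"].round(3).tolist(),[k for k in p])
    np.savez(f"pics/{n}0.npz",**{k:p[k] for k in ["color","z_map","camera_matrix","extrinsics"]})
E
```

```text
pics
{'t': 0.0, 'q': array([-1.03189447e+00,  3.59406175e-01,  1.10721148e-02, -3.43931279e-04,
       -1.22407573e+00, -2.88090202e-01]), 'qd': array([-0.00163205,  0.00098542, -0.00042735,  0.00011423,  0.00180256,
       -0.00086182]), 'joint_efforts': array([ 1.90600549e-03, -5.82723534e+01,  2.93068510e+01,  6.99744433e+00,
        7.15629256e-03, -2.54959814e-04]), 'eef_pos': array([ 0.16738029, -0.65342889,  0.22561709]), 'ee_rot': array([ 3.13995381e+00, -1.48473299e-04, -2.89089801e+00]), 'force': array([ 0.94329782, -0.66611349, -0.07101526]), 'moment': array([-0.01112479, -0.00787179,  0.02771082]), 'width': 0.08799429032609947}
scene [[-0.75, 0.502, -0.43, 0.105], [-0.661, -0.573, 0.484, 0.566], [-0.003, 0.647, 0.762, 0.845], [0.0, 0.0, 0.0, 1.0]] ['color', 'z_map', 'camera_matrix', 'extrinsics', 'shot']
top [[0.001, 0.99, -0.141, 0.328], [-1.0, 0.004, 0.02, 0.086], [0.02, 0.141, 0.99, 1.396], [0.0, 0.0, 0.0, 1.0]] ['color', 'z_map', 'camera_matrix', 'extrinsics', 'shot']
wrist [[-0.249, -0.931, -0.267, 0.095], [0.969, -0.239, -0.069, -0.672], [0.0, -0.276, 0.961, 0.384], [0.0, 0.0, 0.0, 1.0]] ['color', 'z_map', 'camera_matrix', 'extrinsics', 'shot']
```

View pics/top0.png

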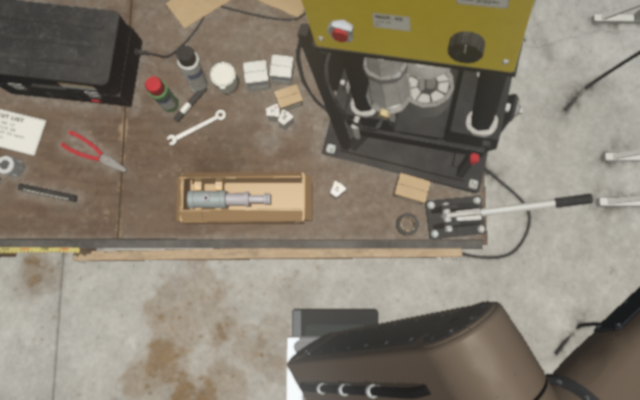

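View pics/scene0.png

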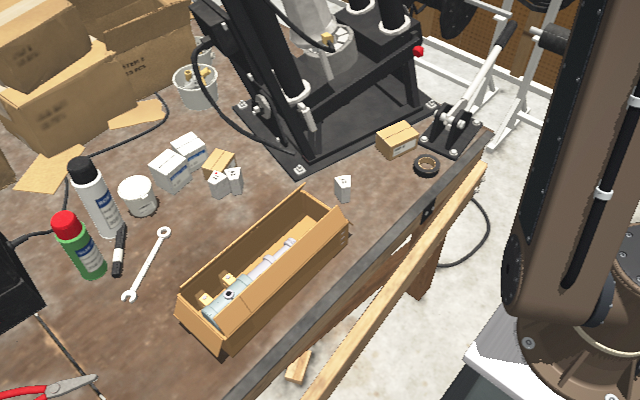

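The top view shows the carton at columns 178–308, rows 174–222, with the barrel at left (~205,199) and the rod at right (~268,199). The die is at (337,189) and the loose box at (412,187). Next I'll measure them.

Run:
```python
from h import *
for cam in ["top","scene"]:
    p=eyes.grab_frame(cam); W=world(p)
    for n in ["carton","flap_near","flap_far","rod","sleeve","barrel_mouth","loose_die","loose_box"]:
        try: r=outline_of(n,p)
        except Exception as e: print(n,e); continue
        for o in r[:2]:
            m=o["region"]&(p["z_map"]>0); w=W[m]
            print(cam,n,round(o["score"],2),o["extent"],m.sum(),"lo",np.percentile(w,2,axis=0).round(3),"hi",np.percentile(w,98,axis=0).round(3))
        if r: np.savez(f"pics/{cam}_{n}.npz",m=r[0]["region"],W=W)
    big=cv2.resize(p["color"][160:235,160:330] if cam=="top" else p["color"][170:370,160:370],None,fx=4 if cam=="top" else 3.0,fy=4 if cam=="top" else 3.0,interpolation=cv2.INTER_CUBIC)
    cv2.imwrite(f"pics/{cam}_big.png",big[...,::-1])
```

```text
top carton 0.55 [177.1, 172.9, 310.2, 223.0] 6784 lo [ 0.457  0.103 -0.001] hi [0.582 0.442 0.117]
top flap_near 0.57 [178.6, 208.2, 300.6, 221.6] 1588 lo [0.455 0.126 0.041] hi [0.483 0.423 0.116]
top flap_far 0.63 [183.9, 172.5, 300.9, 178.2] 707 lo [0.565 0.128 0.078] hi [0.586 0.426 0.12 ]
top rod 0.69 [249.4, 194.3, 267.5, 204.4] 147 lo [0.51  0.208 0.04 ] hi [0.529 0.259 0.058]
top sleeve 0.66 [222.8, 190.5, 271.3, 204.6] 539 lo [0.504 0.208 0.001] hi [0.539 0.323 0.062]
top barrel_mouth 0.73 [175.6, 172.2, 310.4, 220.7] 6873 lo [ 0.456  0.103 -0.001] hi [0.584 0.442 0.117]
top loose_die 0.55 [331.1, 183.0, 344.7, 193.3] 157 lo [ 0.528  0.009 -0.001] hi [0.564 0.041 0.061]
top loose_box 0.91 [393.9, 171.5, 431.3, 200.3] 815 lo [ 0.516 -0.22   0.004] hi [ 0.589 -0.135  0.055]
scene carton 0.59 [172.7, 179.0, 350.7, 358.5] 14827 lo [0.456 0.12  0.003] hi [0.583 0.454 0.116]
scene flap_near 0.73 [213.2, 205.3, 347.1, 337.2] 3791 lo [0.456 0.13  0.079] hi [0.483 0.427 0.115]
scene flap_near 0.49 [176.0, 182.9, 305.7, 291.5] 747 lo [0.563 0.134 0.075] hi [0.585 0.431 0.12 ]
scene flap_far 0.83 [178.2, 188.4, 300.4, 291.0] 647 lo [0.563 0.146 0.078] hi [0.584 0.43  0.12 ]
scene rod 0.69 [274.7, 234.5, 294.0, 258.1] 157 lo [0.516 0.208 0.045] hi [0.534 0.258 0.058]
scene sleeve 0.67 [249.6, 235.8, 297.4, 279.0] 465 lo [0.484 0.21  0.044] hi [0.538 0.321 0.114]
scene barrel_mouth 0.75 [174.3, 181.8, 351.1, 359.7] 14730 lo [0.456 0.12  0.003] hi [0.583 0.454 0.116]
scene loose_die 0.96 [337.0, 178.5, 354.1, 206.3] 408 lo [ 0.527 -0.012 -0.   ] hi [0.566 0.045 0.058]
scene loose_die 0.61 [217.5, 206.1, 344.2, 334.9] 3831 lo [0.456 0.13  0.079] hi [0.483 0.428 0.115]
scene loose_box 0.92 [376.2, 122.9, 421.4, 164.6] 1254 lo [ 0.513 -0.251  0.001] hi [ 0.588 -0.131  0.053]
```

Run:
```python
from h import *
def load(c,n):
    d=np.load(f"pics/{c}_{n}.npz"); return d["W"][d["m"]]
for c in ["top","scene"]:
    for n in ["flap_near","flap_far"]:
        w=load(c,n); w=w[(w[:,2]>0.07)&(w[:,2]<0.13)]
        # plane x = a*y+b*z+c robust
        A=np.c_[w[:,1]-.28,w[:,2]-.075,np.ones(len(w))]; k=np.ones(len(w),bool)
        for _ in range(8):
            s=np.linalg.lstsq(A[k],w[k,0],rcond=None)[0]; r=w[:,0]-A@s; k=abs(r)<max(.002,1.5*np.median(abs(r)))
        print(c,n,"yaw slope",s[0].round(4),"dx/dz",s[1].round(3),"x hinge",s[2].round(4),k.sum(),"zmax",np.percentile(w[k,2],99).round(4),"y",np.percentile(w[k,1],[0.5,99.5]).round(4))
    W=np.load(f"pics/{c}_rod.npz")["W"]
    b=(abs(W[...,0]-.52)<.03)&(W[...,1]>.13)&(W[...,1]<.43)&(W[...,2]>.03)&(W[...,2]<.09)
    w=W[b]
    for y in np.arange(.19,.43,.006):
        q=w[abs(w[:,1]-y)<.003]
        if len(q)>3: 
            t=q[q[:,2]>q[:,2].max()-.006]
            print(c,y.round(3),"top",np.percentile(q[:,2],95).round(4),"x at top",t[:,0].mean().round(4),len(q))
    # heights
    H=W.reshape(-1,3)
    for x0 in np.arange(.2,.7,.1):
        print(c,x0.round(1),[ (lambda q: round(float(np.percentile(q,99)),2) if len(q)>5 else None)(H[(abs(H[:,0]-x0-.05)<.05)&(abs(H[:,1]-y0-.05)<.05)][:,2]) for y0 in np.arange(-.8,.5,.1)])
```

```text
top flap_near yaw slope -0.0099 dx/dz 0.698 x hinge 0.4538 1019 zmax 0.1165 y [0.1207 0.4283]
top flap_far yaw slope -0.01 dx/dz -0.488 x hinge 0.5884 598 zmax 0.1211 y [0.1234 0.4302]
top 0.208 top 0.0574 x at top 0.5234 31
top 0.214 top 0.0565 x at top 0.5229 23
top 0.22 top 0.0586 x at top 0.5186 22
top 0.226 top 0.0527 x at top 0.5232 16
top 0.232 top 0.0545 x at top 0.5212 20
top 0.238 top 0.0545 x at top 0.5197 19
top 0.244 top 0.0537 x at top 0.5182 17
top 0.25 top 0.0505 x at top 0.522 16
top 0.256 top 0.0549 x at top 0.519 19
top 0.262 top 0.0562 x at top 0.5208 33
top 0.268 top 0.0644 x at top 0.5197 32
top 0.274 top 0.0626 x at top 0.522 30
top 0.28 top 0.0607 x at top 0.5201 25
top 0.286 top 0.0614 x at top 0.5203 29
top 0.292 top 0.0615 x at top 0.5205 27
top 0.298 top 0.0605 x at top 0.5209 26
top 0.304 top 0.0574 x at top 0.5219 28
top 0.31 top 0.0597 x at top 0.5199 27
top 0.316 top 0.0603 x at top 0.5208 24
top 0.322 top 0.0607 x at top 0.5189 37
top 0.328 top 0.0673 x at top 0.5191 44
top 0.334 top 0.0667 x at top 0.5218 45
top 0.34 top 0.0659 x at top 0.5188 42
top
[... 2480 characters left out ...]
ne 0.394 top 0.0644 x at top 0.5192 45
scene 0.4 top 0.0644 x at top 0.5205 54
scene 0.406 top 0.0653 x at top 0.5201 54
scene 0.412 top 0.0654 x at top 0.5204 48
scene 0.418 top 0.0667 x at top 0.5196 47
scene 0.424 top 0.0655 x at top 0.5187 145
scene 0.2 [None, -0.82, -0.82, -0.82, -0.82, -0.82, -0.82, 0.57, 0.58, None, None, None, None]
scene 0.3 [-0.81, -0.81, -0.81, -0.82, 0.01, 0.01, 0.01, 0.01, 0.01, 0.01, 0.01, 0.01, 0.01]
scene 0.4 [-0.81, -0.82, 0.17, 0.14, 0.1, 0.11, 0.02, 0.01, 0.01, 0.11, 0.11, 0.11, 0.11]
scene 0.5 [-0.82, 0.17, 0.18, 0.14, 0.2, 0.2, 0.05, 0.0, 0.06, 0.12, 0.12, 0.12, 0.12]
scene 0.6 [None, None, -0.82, -0.82, 0.28, 0.29, 0.32, 0.37, 0.43, 0.0, 0.0, 0.0, 0.01]
```

View pics/scene_big.png

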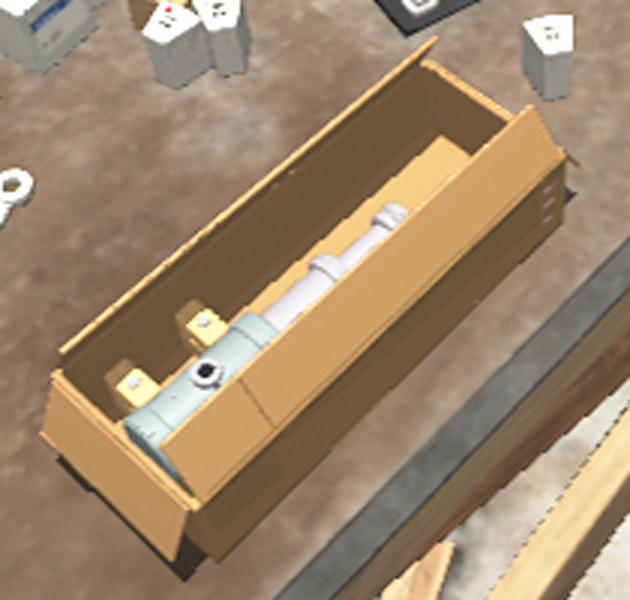

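View pics/wrist0.png

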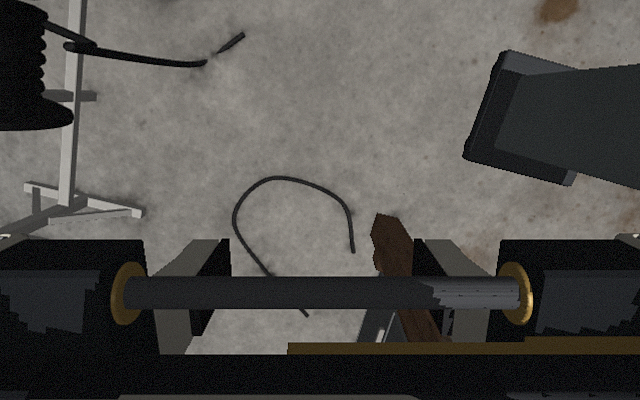

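The picture matches the fit: the carton centre is at about (0.5205, 0.276) with yaw +0.01 rad. The rod face is at y≈0.207, the collar face at about 0.264 and the barrel mouth at about 0.325. First I'll raise the tool, shut the gripper and align the yaw.

>>> apply_moves([
  [-1,0,0,-0.025,0.12],
  [-1,0,0,-0.025,0.12],
  [-1,0,0,-0.03,0],
  [-1,0,0,0,0],
], newtons=20)

```text
t: 1.38
eef_pos: [0.1677, -0.6562, 0.3136]
ee_rot: [-3.133, 0.002, -3.131]
force: [0.9, -0.7, 1.6]
width: 0.0663
```

>>> apply_moves([
  [-1,-0.02,0.035,0,0],
  [-1,-0.02,0.035,0,0],
  [-1,-0.02,0.035,0,0],
  [-1,-0.02,0.035,0,0],
  [-1,-0.02,0.035,0,0],
  [-1,-0.02,0.035,0,0],
  [-1,-0.02,0.035,0,0],
  [-1,-0.02,0.035,0,0],
  [-1,-0.02,0.035,0,0],
  [-1,-0.02,0.035,0,0],
  [-1,-0.02,0.035,0,0],
  [-1,-0.02,0.035,0,0],
])

```text
t: 2.38
eef_pos: [0.4034, -0.2294, 0.307]
ee_rot: [-3.141, 0.001, -3.13]
force: [1.6, 0.1, 0.5]
width: 0.0001
```

>>> apply_moves([
  [-1,-0.005,0.04,0,0],
  [-1,-0.005,0.04,0,0],
  [-1,-0.005,0.04,0,0],
  [-1,-0.005,0.04,0,0],
  [-1,-0.005,0.04,0,0],
  [-1,-0.005,0.04,0,0],
  [-1,-0.005,0.04,0,0],
  [-1,-0.005,0.04,0,0],
  [-1,-0.015,0.037,0,0],
  [-1,-0.015,0.037,0,0],
  [-1,-0.015,0.037,0,0],
  [-1,-0.02,0.035,0,0],
])

```text
t: 3.38
eef_pos: [0.5028, 0.2381, 0.3071]
ee_rot: [3.141, 0.001, -3.129]
force: [0.6, -1.0, 0.7]
width: 0.0004
```

>>> apply_moves([
  [-1,-0.01,0.016,-0.0,0],
  [-1,-0.006,0.016,0.03,0],
  [-1,0,0,0.04,0],
  [-1,0,0,0.04,0],
  [-1,0,0,0.03,0],
  [-1,0,0,0.0,0],
])

```text
t: 3.88
eef_pos: [0.5152, 0.2657, 0.1599]
ee_rot: [-3.135, -0.009, -3.131]
force: [-0.8, -1.7, -1.6]
width: 0.0002
```

Run:
```python
from h import *
s=arm.get_state(); print(s["eef_pos"],s["force"])
p=eyes.grab_frame("scene"); 
cv2.imwrite("pics/s1.png",cv2.resize(p["color"][100:370,140:440],None,fx=2.6,fy=2.2)[...,::-1])
p=eyes.grab_frame("wrist"); save(p,"w1")
```

```text
[0.51522781 0.26567758 0.15993288] [-0.76511742 -1.68767119 -1.60141488]
```

View pics/s1.png

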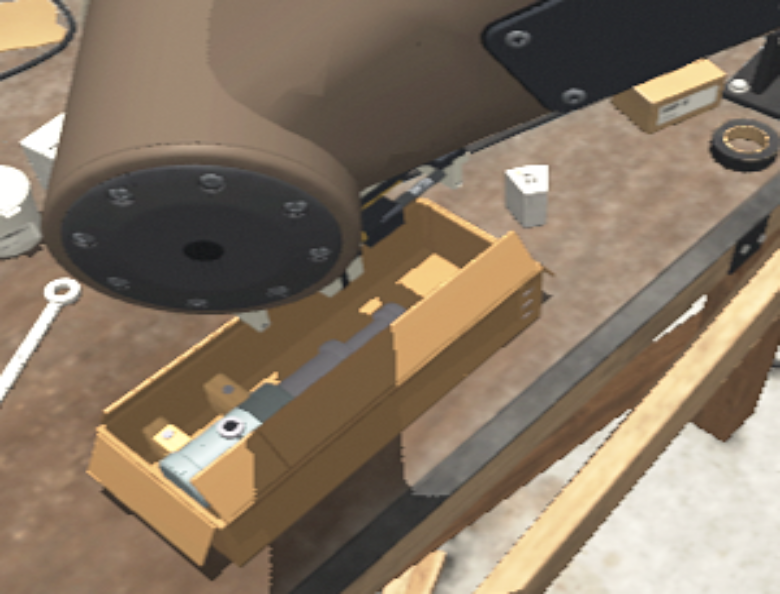

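View pics/w1.png

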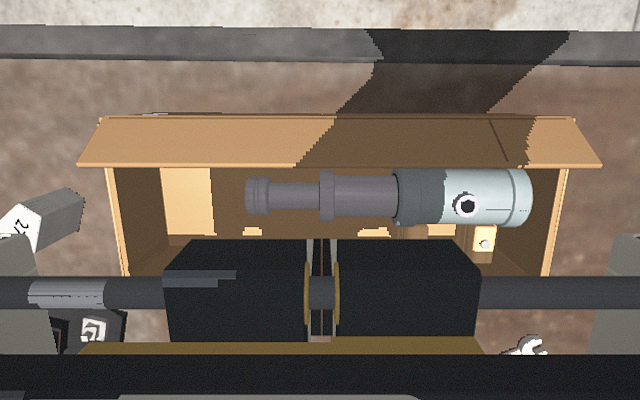

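>>> apply_moves([
  [-1,0,0.005,0.03,0],
  [-1,0,0,0.03,0],
  [-1,0,0,0.004,0],
  [-1,0,0,0.0,0],
  [-1,0.01,0,0,0],
  [-1,0.01,0,0,0],
  [-1,0.008,0,0,0],
  [-1,0.008,0,0,0],
])

```text
t: 4.65
eef_pos: [0.4825, 0.2733, 0.1046]
ee_rot: [3.139, 0.003, -3.13]
force: [2.0, 0.2, 0.2]
width: 0.0006
```

>>> apply_moves([
  [-1,0.008,0,0.004,0],
  [-1,0.008,0,0.004,0],
  [-1,0.008,0,0,0],
  [-1,0.008,0,0,0],
  [-1,0.006,0,0,0],
  [-1,0.006,0,0,0],
  [-1,0.0,0,0,0],
])

```text
t: 5.23
eef_pos: [0.4372, 0.2718, 0.0945]
ee_rot: [-3.141, -0.001, -3.13]
force: [-0.4, -0.2, -1.0]
width: 0.0004
```

Run:
```python
from h import *
s=arm.get_state(); print(s["eef_pos"],s["force"])
p=eyes.grab_frame("wrist"); save(p,"w2")
```

```text
[0.43721819 0.27184943 0.09449435] [-0.38807825 -0.24261044 -1.00331255]
```

View pics/w2.png

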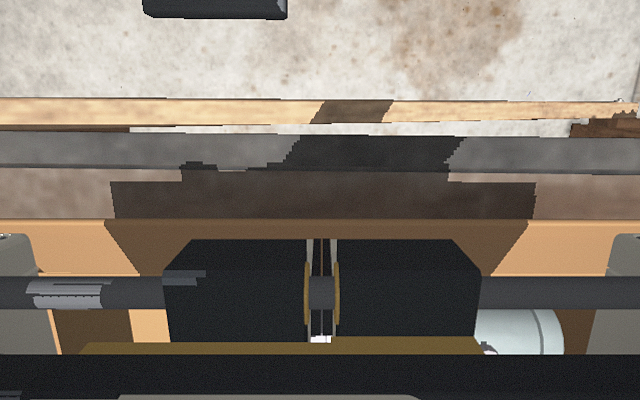

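The near flap now leans outward, with its free edge at row 218 beyond the fingers. Next is the far flap.

>>> apply_moves([
  [-1,-0.025,0,0,0],
  [-1,-0.03,0,0,0],
  [-1,-0.03,0,0,0],
  [-1,-0.015,0,0,0],
  [-1,-0.01,0,0,0],
  [-1,-0.008,0,0,0],
  [-1,-0.008,0,0,0],
  [-1,-0.008,0,0,0],
  [-1,-0.008,0,0,0],
  [-1,-0.008,0,0,0],
  [-1,-0.008,0,0,0],
  [-1,-0.008,0,0,0],
])

```text
t: 6.28
eef_pos: [0.6053, 0.2741, 0.0948]
ee_rot: [3.141, 0.001, -3.13]
force: [-0.1, 0.5, 0.9]
width: 0.0006
```

Run:
```python
from h import *
s=arm.get_state(); print(s["eef_pos"],s["force"])
p=eyes.grab_frame("wrist"); save(p,"w3")
p=eyes.grab_frame("scene"); save(p,"s3")
W=world(p)
for n in ["flap_near","flap_far"]:
    for o in outline_of(n,p)[:2]:
        w=W[o["region"]&(p["z_map"]>0)]
        print(n,o["score"],o["extent"],np.percentile(w,[3,97],axis=0).round(3).tolist())
```

```text
[0.60531196 0.27412214 0.09482351] [-0.11154508  0.49185816  0.8708835 ]
flap_near 0.92 [229.8, 226.0, 363.8, 346.6] [[0.418, 0.134, 0.076], [0.456, 0.426, 0.101]]
flap_far 0.67 [162.8, 176.6, 301.3, 289.7] [[0.585, 0.133, 0.076], [0.622, 0.427, 0.099]]
```

View pics/w3.png

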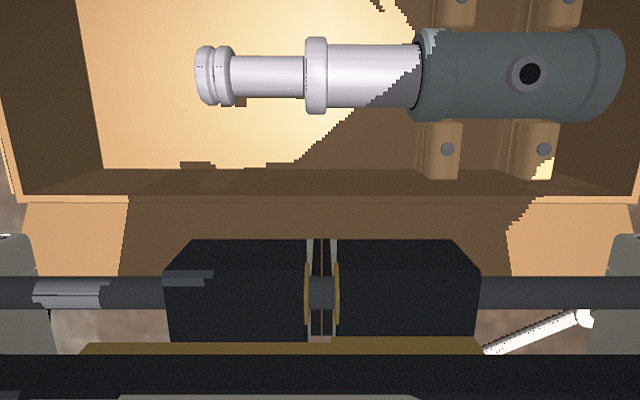

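View pics/s3.png

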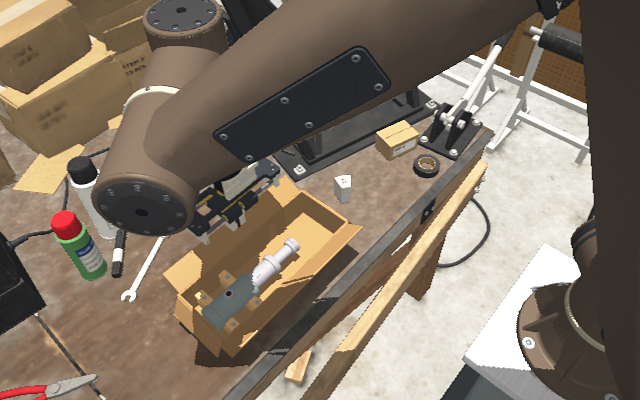

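Both flaps lean out at about 2.57 rad: their edges are 38 mm outside the hinges and at z≈0.10. Next I'll measure the rod and collar faces from the wrist view.

```bash
cat > m.py <<'E'
from h import *
def prof(cam,yr=(.15,.36)):
    p=eyes.grab_frame(cam); W=world(p).reshape(-1,3)
    ax=.5205-.01*(W[:,1]-.276)
    w=W[(abs(W[:,0]-ax)<.028)&(W[:,2]>.041)&(W[:,2]<.075)]
    ax=.5205-.01*(w[:,1]-.276)
    r=np.hypot(w[:,0]-ax,w[:,2]-.04)
    out=[]
    for y in np.arange(yr[0],yr[1],.002):
        q=r[abs(w[:,1]-y)<.001]
        if len(q)>2: out.append((round(float(y),3),round(float(np.median(q))*1e3,1),len(q)))
    print(cam,out)
    return p
E
python3 - <<'E'
from m import *
prof("wrist"); prof("scene")
E
```

```text
wrist [(0.206, 14.5, 53), (0.208, 15.5, 170), (0.21, 15.7, 225), (0.212, 15.7, 236), (0.214, 14.6, 253), (0.216, 14.5, 158), (0.218, 15.7, 219), (0.22, 15.7, 222), (0.222, 15.5, 244), (0.224, 13.1, 322), (0.226, 10.8, 145), (0.228, 10.7, 155), (0.23, 10.7, 144), (0.232, 10.7, 153), (0.234, 10.8, 149), (0.236, 10.9, 144), (0.238, 10.7, 153), (0.24, 10.7, 148), (0.242, 10.9, 154), (0.244, 10.9, 150), (0.246, 10.8, 145), (0.248, 10.7, 154), (0.25, 10.7, 148), (0.252, 10.7, 151), (0.254, 10.7, 143), (0.256, 10.8, 150), (0.258, 10.7, 153), (0.26, 10.7, 142), (0.262, 11.0, 147), (0.264, 18.3, 158), (0.266, 20.3, 290), (0.268, 20.7, 303), (0.27, 20.7, 306), (0.272, 20.6, 300), (0.274, 20.5, 296), (0.276, 18.5, 259), (0.278, 16.7, 229), (0.28, 16.6, 227), (0.282, 16.7, 244), (0.284, 16.7, 242), (0.286, 16.7, 240), (0.288, 16.6, 240), (0.29, 16.6, 241), (0.292, 16.7, 238), (0.294, 16.7, 230), (0.296, 16.6, 240), (0.298, 16.7, 238), (0.3, 16.7, 240), (0.302, 16.7, 240), (0.304, 16.6, 233), (0.306, 16.7, 235), (0.308, 16.6, 248), (0.31, 16.6, 234), (0.312, 16.6, 237), (0.314, 16.7, 239), (0.316
[... 1120 characters left out ...]
, 20), (0.286, 17.4, 13), (0.288, 17.2, 18), (0.29, 17.0, 19), (0.292, 16.8, 19), (0.294, 17.4, 13), (0.296, 17.3, 19), (0.298, 16.8, 15), (0.3, 17.2, 18), (0.302, 16.4, 18), (0.304, 17.2, 17), (0.306, 16.6, 17), (0.308, 17.3, 17), (0.31, 17.3, 18), (0.312, 17.4, 16), (0.314, 17.7, 19), (0.316, 17.9, 15), (0.318, 17.4, 22), (0.32, 17.3, 16), (0.322, 16.8, 16), (0.324, 18.4, 10), (0.326, 22.7, 9), (0.328, 24.4, 22), (0.33, 24.9, 25), (0.332, 24.9, 27), (0.334, 25.6, 25), (0.336, 24.6, 31), (0.338, 24.3, 29), (0.34, 25.0, 28), (0.342, 23.7, 38), (0.344, 23.5, 29), (0.346, 22.9, 27), (0.348, 22.6, 33), (0.35, 23.3, 22), (0.352, 23.2, 34), (0.354, 23.2, 27), (0.356, 23.3, 33), (0.358, 22.8, 22)]
```

>>> apply_moves([
  [-1,0.03,0,-0.005,0],
  [-1,0.03,0,0,0],
  [-1,0.024,-0.02,0,0],
  [-1,0,-0.035,0,0],
  [-1,0,-0.035,0,0],
  [-1,0,-0.022,0,0],
  [-1,0,0,0,0],
])

```text
t: 7.17
eef_pos: [0.5205, 0.1577, 0.1]
ee_rot: [-3.141, -0.0, -3.133]
force: [-0.2, 0.6, 0.3]
width: 0.0
```

>>> apply_moves([
  [-1,0,0.002,0.02,0],
  [-1,0,0,0.02,0],
  [-1,0,0,0.02,0],
  [-1,0,0,0.012,0],
  [-1,0,0,0,0],
  [-1,0,0,0,0],
])

```text
t: 7.67
eef_pos: [0.5215, 0.1631, 0.0274]
ee_rot: [-3.141, -0.001, -3.13]
force: [0.0, 0.7, 0.7]
width: 0.0004
```

Run:
```python
from h import *
s=arm.get_state(); print(s["eef_pos"],s["force"])
p=eyes.grab_frame("wrist"); save(p,"w4")
```

```text
[0.52149192 0.16310501 0.02744176] [0.04790748 0.68419125 0.66259938]
```

View pics/w4.png

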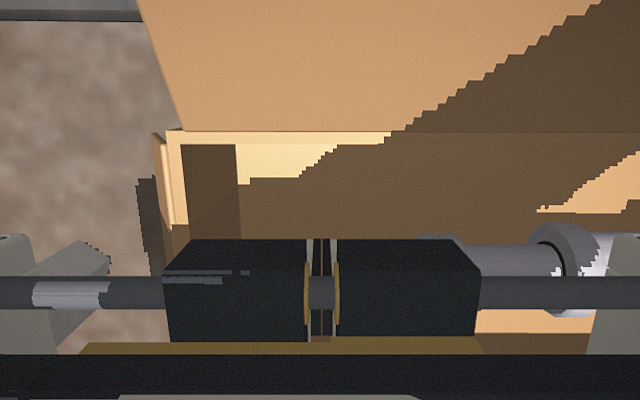

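>>> apply_moves([
  [-1,0,0.003,0,0],
  [-1,0,0.003,0,0],
  [-1,0,0.003,0,0],
  [-1,0,0.002,0,0],
  [-1,0,0.0015,0,0],
  [-1,0,0.0015,0,0],
  [-1,0,0.0015,0,0],
  [-1,0,0.0015,0,0],
  [-1,0,0.0015,0,0],
  [-1,0,0.0015,0,0],
  [-1,0,0.0015,0,0],
  [-1,0,0.0015,0,0],
])

```text
t: 8.72
eef_pos: [0.5215, 0.1861, 0.0275]
ee_rot: [-3.142, -0.0, -3.131]
force: [-0.5, 0.5, -0.3]
width: 0.0004
```

>>> apply_moves([
  [-1,0,0.0015,0,0],
  [-1,0,0.0015,0,0],
  [-1,0,0.0015,0,0],
  [-1,0,0.0015,0,0],
  [-1,0,0.0015,0,0],
  [-1,0,0.0015,0,0],
])

```text
t: 9.22
eef_pos: [0.5212, 0.1946, 0.0275]
ee_rot: [-3.141, -0.0, -3.131]
force: [1.3, -5.4, 0.8]
width: 0.0003
```

Run:
```python
from m import *
print(arm.get_state()["force"])
p=prof("scene",(.19,.3)); cv2.imwrite("pics/s5.png",cv2.resize(p["color"][150:370,160:380],None,fx=2.7,fy=2.7)[...,::-1])
p=prof("wrist",(.19,.3)); save(p,"w5")
```

```text
[ 1.3364019  -5.40541018  0.84580739]
scene [(0.27, 20.6, 3), (0.272, 20.7, 4), (0.274, 19.8, 5), (0.276, 18.8, 10), (0.278, 16.6, 4), (0.28, 16.6, 6), (0.282, 16.6, 6), (0.284, 15.9, 8), (0.286, 17.1, 8), (0.288, 17.7, 9), (0.29, 16.5, 13), (0.292, 16.3, 11), (0.294, 16.8, 11), (0.296, 16.9, 17), (0.298, 16.8, 16)]
wrist [(0.19, 12.4, 92), (0.192, 32.4, 268), (0.194, 33.2, 238), (0.196, 32.9, 209), (0.198, 33.0, 266), (0.2, 12.5, 121), (0.202, 12.5, 16), (0.214, 16.5, 11), (0.216, 16.8, 9), (0.218, 16.5, 13), (0.224, 16.8, 14), (0.226, 16.7, 13), (0.228, 16.7, 12), (0.256, 11.9, 21), (0.258, 11.7, 56), (0.26, 11.7, 84), (0.262, 11.5, 125), (0.264, 17.0, 692), (0.266, 20.9, 381), (0.268, 21.3, 288), (0.27, 21.2, 276), (0.272, 21.2, 293), (0.274, 21.1, 231), (0.276, 20.3, 52), (0.278, 17.5, 144), (0.28, 17.4, 192), (0.282, 17.4, 212), (0.284, 17.4, 202), (0.286, 17.3, 188), (0.288, 17.3, 201), (0.29, 17.4, 214), (0.292, 17.4, 197), (0.294, 17.4, 204), (0.296, 17.4, 215), (0.298, 17.5, 195)]
```

View pics/s5.png

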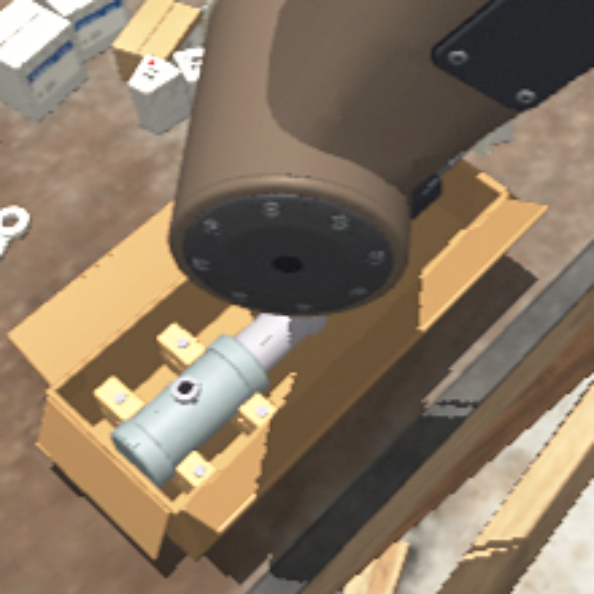

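Contact confirmed: −5 N along y, collar still at 0.264, disc face at about 0.212. I'll keep the same slow pace.

>>> apply_moves([
  [-1,0,0.0015,0,0],
  [-1,0,0.0015,0,0],
  [-1,0,0.0015,0,0],
  [-1,0,0.0015,0,0],
  [-1,0,0.0015,0,0],
  [-1,0,0.0015,0,0],
  [-1,0,0.0015,0,0],
  [-1,0,0.0015,0,0],
  [-1,0,0.0015,0,0],
  [-1,0,0.0015,0,0],
  [-1,0,0.0015,0,0],
  [-1,0,0.0015,0,0],
])

```text
t: 10.32
eef_pos: [0.5211, 0.2131, 0.0275]
ee_rot: [-3.142, -0.0, -3.131]
force: [0.7, -4.6, -0.3]
width: 0.0005
```

Run:
```python
from m import *
p=prof("wrist",(.205,.29)); save(p,"w6")
```

```text
wrist [(0.207, 12.5, 46), (0.209, 21.8, 173), (0.211, 32.8, 254), (0.213, 33.2, 183), (0.215, 32.7, 270), (0.217, 25.6, 222), (0.219, 12.1, 63), (0.231, 16.5, 8), (0.233, 16.9, 15), (0.235, 16.5, 9), (0.237, 16.5, 10), (0.241, 16.6, 7), (0.243, 16.9, 11), (0.245, 16.7, 11), (0.247, 16.5, 6), (0.263, 19.7, 13), (0.265, 20.6, 94), (0.267, 21.6, 82), (0.269, 21.5, 121), (0.271, 21.4, 145), (0.273, 21.4, 185), (0.275, 20.9, 122), (0.277, 17.5, 71), (0.279, 17.3, 209), (0.281, 17.4, 208), (0.283, 17.5, 208), (0.285, 17.4, 199), (0.287, 17.4, 200), (0.289, 17.4, 204)]
```

View pics/w6.png

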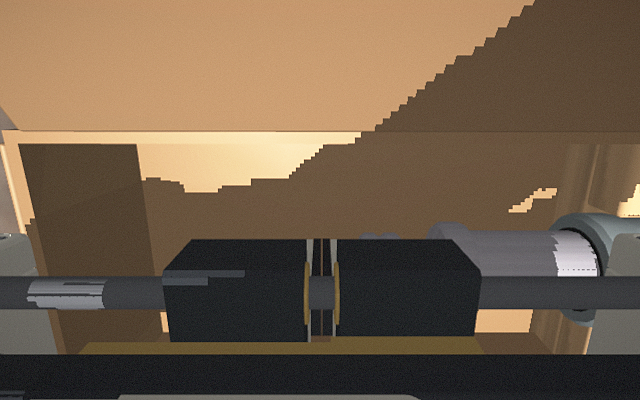

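>>> apply_moves([
  [-1,0,0.0015,0,0],
  [-1,0,0.0015,0,0],
  [-1,0,0.0015,0,0],
  [-1,0,0.0015,0,0],
  [-1,0,0.0015,0,0],
  [-1,0,0.0015,0,0],
  [-1,0,0.0015,0,0],
  [-1,0,0.001,0,0],
])

```text
t: 11.03
eef_pos: [0.521, 0.2247, 0.0275]
ee_rot: [3.142, -0.0, -3.131]
force: [0.9, -5.3, 0.1]
width: 0.0006
```

>>> apply_moves([
  [-1,0,0.001,0,0],
  [-1,0,0.001,0,0],
  [-1,0,0.001,0,0],
  [-1,0,0.001,0,0],
])

```text
t: 11.37
eef_pos: [0.521, 0.2286, 0.0276]
ee_rot: [3.142, 0.0, -3.131]
force: [0.4, -4.1, -0.3]
width: 0.0006
```

Run:
```python
from m import *
p=prof("wrist",(.205,.34)); save(p,"w7"); print(arm.get_state()["force"])
```

```text
wrist [(0.223, 12.1, 65), (0.225, 23.9, 212), (0.227, 33.2, 278), (0.229, 32.8, 158), (0.231, 33.1, 293), (0.233, 20.2, 169), (0.235, 12.6, 36), (0.247, 16.7, 10), (0.249, 16.5, 13), (0.251, 16.6, 12), (0.253, 16.2, 4), (0.257, 16.7, 13), (0.259, 16.7, 13), (0.261, 16.9, 13), (0.263, 17.7, 4), (0.265, 20.7, 86), (0.267, 21.7, 72), (0.269, 21.7, 61), (0.271, 21.6, 68), (0.273, 21.6, 61), (0.275, 21.3, 35), (0.277, 17.8, 10), (0.279, 17.7, 22), (0.281, 17.7, 24), (0.283, 17.8, 25), (0.285, 17.7, 49), (0.287, 17.7, 87), (0.289, 17.6, 114), (0.291, 17.6, 158), (0.293, 17.4, 187), (0.295, 17.4, 208), (0.297, 17.4, 199), (0.299, 17.3, 196), (0.301, 17.4, 208), (0.303, 17.4, 201), (0.305, 17.4, 203), (0.307, 17.4, 198), (0.309, 17.4, 209), (0.311, 17.4, 201), (0.313, 17.5, 205), (0.315, 17.3, 206), (0.317, 17.4, 205), (0.319, 17.4, 197), (0.321, 17.4, 204), (0.323, 17.4, 210), (0.325, 20.7, 1212), (0.327, 24.2, 735), (0.329, 25.2, 378), (0.331, 25.2, 390), (0.333, 25.2, 401), (0.335, 25.2, 394), (0.337, 25.4, 334), (0.339, 25.6, 237)]
[ 0.24002287 -3.15116887 -0.89324769]
```

Disc spans about 0.246–0.264 and collar 0.264–0.276, so the rod is nearly home and the sleeve hasn't moved. A little more should show the step up in force.

>>> apply_moves([
  [-1,0,0.0008,0,0],
  [-1,0,0.0008,0,0],
  [-1,0,0.0008,0,0],
  [-1,0,0,0,0],
  [-1,0,0,0,0],
  [-1,0,0,0,0],
])

```text
t: 11.92
eef_pos: [0.5209, 0.2299, 0.0275]
ee_rot: [-3.14, -0.001, -3.131]
force: [3.2, -8.3, 0.2]
width: 0.0006
```

The force rose to 8 N, so the rod is home on the collar and has been held there. Now the sleeve, about 49.5 mm to TCP y≈0.279.

>>> apply_moves([
  [-1,0,0.002,0,0],
  [-1,0,0.002,0,0],
  [-1,0,0.002,0,0],
  [-1,0,0.002,0,0],
  [-1,0,0.002,0,0],
  [-1,0,0.002,0,0],
  [-1,0,0.002,0,0],
  [-1,0,0.002,0,0],
  [-1,0,0.002,0,0],
  [-1,0,0.002,0,0],
  [-1,0,0.002,0,0],
  [-1,0,0.002,0,0],
])

```text
t: 12.92
eef_pos: [0.5206, 0.2532, 0.0275]
ee_rot: [-3.139, -0.001, -3.131]
force: [4.0, -11.0, 1.2]
width: 0.0006
```

Run:
```python
from m import *
p=prof("wrist",(.235,.34)); save(p,"w8"); print(arm.get_state()["force"])
```

```text
wrist [(0.247, 12.8, 35), (0.249, 14.5, 144), (0.251, 33.1, 293), (0.253, 26.7, 162), (0.255, 33.2, 278), (0.257, 25.5, 242), (0.259, 12.4, 62), (0.271, 16.8, 5), (0.273, 16.7, 11), (0.275, 16.7, 13), (0.277, 16.7, 5), (0.281, 16.5, 8), (0.283, 16.6, 10), (0.285, 16.7, 11), (0.287, 16.5, 3), (0.289, 20.6, 83), (0.291, 21.7, 74), (0.293, 21.6, 63), (0.295, 21.7, 67), (0.297, 21.7, 62), (0.299, 21.4, 34), (0.301, 17.9, 8), (0.303, 17.7, 19), (0.305, 17.8, 21), (0.307, 17.7, 24), (0.309, 17.8, 34), (0.311, 17.7, 72), (0.313, 17.6, 109), (0.315, 17.5, 131), (0.317, 17.4, 183), (0.319, 17.4, 207), (0.321, 17.4, 198), (0.323, 17.4, 193), (0.325, 20.6, 1009), (0.327, 24.4, 609), (0.329, 25.2, 410), (0.331, 25.3, 376), (0.333, 25.2, 415), (0.335, 25.2, 389), (0.337, 25.2, 403), (0.339, 25.2, 400)]
[ 2.25589016 -8.64643996  1.55181266]
```

View pics/w8.png

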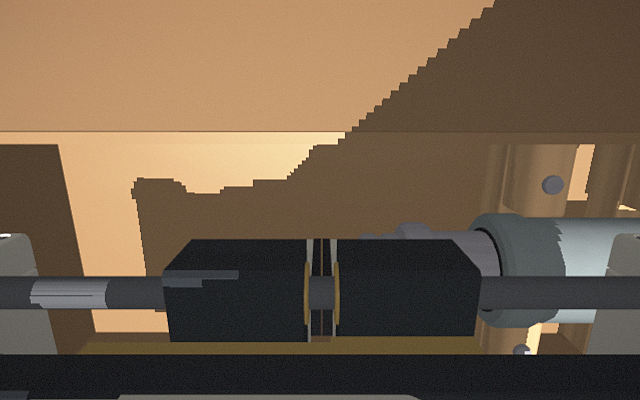

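The sleeve and rod are moving together: the collar is at 0.288–0.300, with 25 mm left to the mouth at 0.325.

>>> apply_moves([
  [-1,0,0.002,0,0],
  [-1,0,0.002,0,0],
  [-1,0,0.002,0,0],
  [-1,0,0.002,0,0],
  [-1,0,0.002,0,0],
  [-1,0,0.002,0,0],
  [-1,0,0.002,0,0],
  [-1,0,0.002,0,0],
  [-1,0,0.002,0,0],
  [-1,0,0.002,0,0],
  [-1,0,0.0015,0,0],
  [-1,0,0.001,0,0],
])

```text
t: 13.97
eef_pos: [0.5204, 0.2759, 0.0275]
ee_rot: [-3.139, -0.001, -3.131]
force: [2.3, -9.6, 1.5]
width: 0.0002
```

>>> apply_moves([
  [-1,0,0.001,0,0],
  [-1,0,0.001,0,0],
  [-1,0,0.001,0,0],
  [-1,0,0,0,0],
])

```text
t: 14.3
eef_pos: [0.5203, 0.2783, 0.0275]
ee_rot: [-3.139, -0.001, -3.131]
force: [4.1, -11.9, 2.2]
width: 0.0008
```

>>> apply_moves([
  [-1,0,0.0008,0,0],
  [-1,0,0.0008,0,0],
  [-1,0,0,0,0],
  [-1,0,0,0,0],
])

```text
t: 14.63
eef_pos: [0.5202, 0.2785, 0.0275]
ee_rot: [-3.137, -0.002, -3.132]
force: [5.9, -17.6, 3.5]
width: 0.0003
```

Run:
```python
from m import *
p=prof("wrist",(.265,.34)); save(p,"w9"); print(arm.get_state()["force"])
```

```text
wrist [(0.273, 12.4, 67), (0.275, 24.2, 213), (0.277, 33.1, 276), (0.279, 33.3, 157), (0.281, 32.8, 291), (0.283, 20.7, 184), (0.285, 12.8, 31), (0.297, 16.8, 6), (0.299, 16.9, 16), (0.301, 16.6, 9), (0.307, 16.8, 9), (0.309, 16.7, 8), (0.311, 16.6, 8), (0.313, 20.1, 47), (0.315, 21.4, 68), (0.317, 21.6, 63), (0.319, 21.5, 59), (0.321, 21.6, 63), (0.323, 21.6, 52), (0.325, 23.4, 138), (0.327, 25.4, 130), (0.329, 25.6, 104), (0.331, 25.6, 129), (0.333, 25.5, 156), (0.335, 25.5, 216), (0.337, 25.5, 229), (0.339, 25.5, 307)]
[  6.21484199 -17.6101332    3.50910706]
```

It hit the end stop: force rose to 17.6 N with no motion, and the collar is flush with the mouth (0.313–0.325). I'll back off and rise.

>>> apply_moves([
  [-1,0,-0.003,0,0],
  [-1,0,-0.008,0,0],
  [-1,0,-0.01,0,0],
  [-1,0,0,-0.02,0],
  [-1,0,0,-0.035,0],
  [-1,0,0,-0.04,0],
  [-1,0,0,-0.04,0],
  [-1,0,0,-0.04,0],
  [-1,0,0,-0.04,0],
  [-1,0.03,-0.03,0,0],
  [-1,0.03,-0.03,0,0],
  [-1,0.03,-0.03,0,0],
])

```text
t: 15.68
eef_pos: [0.4323, 0.1711, 0.2428]
ee_rot: [3.14, 0.001, -3.13]
force: [0.1, -0.7, 0.8]
width: 0.0006
```

>>> apply_moves([
  [-1,0,-0.04,0,0],
  [-1,0,-0.04,0,0],
  [-1,0,-0.04,0,0],
  [-1,0,-0.04,0,0],
  [-1,0,-0.04,0,0],
  [-1,0,-0.04,0,0],
  [-1,0,0,0,0],
  [-1,0,0,0,0],
])

```text
t: 16.35
eef_pos: [0.4354, -0.0703, 0.2427]
ee_rot: [3.141, 0.001, -3.135]
force: [-0.6, 0.0, -1.0]
width: 0.0005
```

Run:
```python
from m import *
print(arm.get_state()["eef_pos"],arm.get_state()["force"])
prof("top",(.28,.34))
p=prof("scene",(.28,.34)); save(p,"s10"); W=world(p)
for n in ["flap_near","flap_far","loose_die","loose_box"]:
    for o in outline_of(n,p)[:2]:
        w=W[o["region"]&(p["z_map"]>0)]
        print(n,o["score"],o["extent"],np.percentile(w,[3,97],axis=0).round(3).tolist())
```

```text
[ 0.43540364 -0.07032214  0.24266643] [-0.59061125  0.01865749 -0.96499021]
top [(0.294, 9.4, 7), (0.296, 14.5, 15), (0.298, 16.1, 6), (0.3, 15.9, 8), (0.302, 13.4, 8), (0.304, 15.5, 10), (0.306, 15.9, 7), (0.308, 16.0, 7), (0.31, 13.8, 11), (0.312, 14.9, 11), (0.314, 19.5, 17), (0.316, 20.5, 10), (0.318, 19.4, 9), (0.32, 19.9, 11), (0.322, 20.6, 14), (0.324, 20.5, 11), (0.326, 23.5, 21), (0.328, 24.6, 11), (0.33, 23.6, 14), (0.332, 24.0, 15), (0.334, 24.6, 13), (0.336, 25.7, 14), (0.338, 25.3, 11)]
scene [(0.296, 13.5, 4), (0.298, 15.8, 14), (0.3, 15.4, 18), (0.302, 15.9, 17), (0.304, 14.3, 20), (0.306, 14.7, 8), (0.308, 16.1, 18), (0.31, 16.0, 18), (0.312, 16.2, 13), (0.314, 19.4, 7), (0.316, 20.6, 20), (0.318, 21.2, 21), (0.32, 21.1, 22), (0.322, 21.4, 22), (0.324, 20.8, 22), (0.326, 22.4, 12), (0.328, 24.4, 23), (0.33, 24.6, 27), (0.332, 24.7, 28), (0.334, 25.5, 27), (0.336, 24.7, 24), (0.338, 25.2, 31)]
flap_near 0.94 [229.7, 226.3, 363.3, 345.3] [[0.418, 0.133, 0.077], [0.456, 0.425, 0.101]]
flap_far 0.6 [163.8, 174.6, 298.0, 291.0] [[0.586, 0.135, 0.076], [0.623, 0.425, 0.098]]
loose_die 0.74 [334.4, 177.2, 354.4, 203.8] [[0.527, 0.012, 0.003], [0.566, 0.044, 0.057]]
loose_die 0.22 [228.6, 225.2, 363.2, 348.7] [[0.418, 0.134, 0.077], [0.456, 0.426, 0.101]]
loose_box 0.63 [374.7, 121.4, 419.4, 162.2] [[0.514, -0.212, 0.005], [0.584, -0.132, 0.053]]
```

View pics/s10.png

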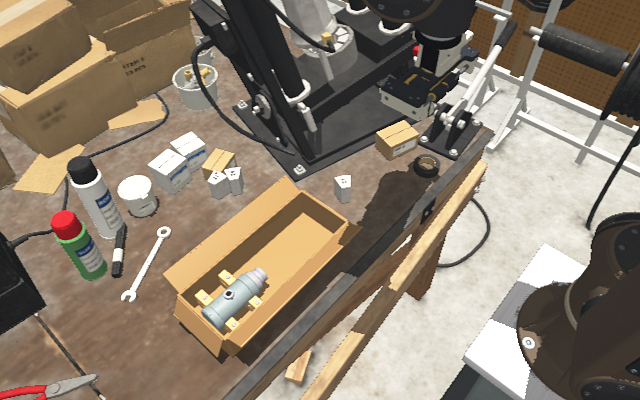

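The picture shows both flaps folded out and the cylinder collapsed, with the end disc at about (262,275). The die at (343,189) and the box at (397,140) are where they started, and the robot is clear of everything. I'm handing in.

Run:
```python
from station import job
print(job.job_done())
```

```text
the job is handed in; nothing more can be done
None
```

The job is handed in at about 16.5 s, well inside the 51 s limit. My last checks suggest every step was met, though handing in reports no verdict.

- **Flaps:** I swung both outward with the shut fingers. In the last picture their edges are about 38 mm outside the hinges at roughly 0.10 m high, which is about 2.57 rad each.
- **Rod:** I pushed it home first at about 0.018 m/s with around 5 N. The collar stayed at y = 0.264, where it started, until the disc met it.
- **Sleeve:** I then pushed it home until the force rose to 17.6 N with no further motion. The top and scene pictures show the disc at about 0.296–0.314, the collar at about 0.314–0.326 and the mouth at about 0.325, so both stages are home to within about 2 mm.
- **Surroundings:** The die and the box are where they began to within measurement error. The robot is clear of everything, with wrist force near zero.

None of the checks failed. The networks gave a few mislabels, such as marking the near flap as the die with a low score, and I ignored those.

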